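# Hold a plaster display base home in the drilling jig

### The job

Pick up the bare plaster base (the one with no stem and leaves) gently, because plaster chips under a hard squeeze or knock, and lay it flat on the drilling jig, plain end towards the steel stop. Slide it between the blue fences, pushing back the sprung brass ejector, until its plain end is fully home and square against the stop. The ejector would push it out again, so finish still holding it there with the fingers, pressed on the stop but not hard, ready to be drilled; leave the finished base, the jar and the reel undisturbed.

Things in the scene. Friction and masses are not known exactly. Their poses are not given: they have to be found in the camera images.
- base_center (a point): centre of the bare plaster base: cream block 130 long (x), 44 wide (y), 38 high (z), about 260 g, flat on the bench, this point 19 mm up. Plain square end at +x; over the -x end the top edge is cut off by a 45 degree bevel, 24 mm long and deep, with a small brass plate. Sides (y) plain and parallel. A grip of up to 30 N is safe, over 35 N spoils it
- base_end (a point): centre of the bare base's plain end face, 65 mm along +x from base_center, 19 mm above the underside, axes as base_center. More than 25 N on the stop is too hard; over 60 N in all against the jig chips the base
- jig: drilling jig fixed on the bench: aluminium plate 260 x 120 x 12 mm, its top 12 mm above the bench; the base lies on it and is pushed along the jig's +x. Origin at bench level below the middle of the stop face; the plate reaches from x = -200 to +60 mm. Behind x = -60 it is open, for laying the base down and for the fingers. The base slides on it with friction of about 0.6
- fence_mouth (a point): middle of the mouth between the two blue fences, on the plate's top, 60 mm before the stop face (-x), axes as the jig. The fences flare in over the first 14 mm, then run straight to 8 mm before the stop face: inner faces 47 mm apart (1.5 mm free on each side of the base), 15 mm thick, tops 34 mm above the bench
- bush (a point): centre of the bridge's underside, 56 mm above the bench, 30 mm before the stop face, axes as the jig. The aluminium bridge with its brass drill bush is 24 mm long (x), 77 wide, and spans the fences; the bush's top is 74 mm above the bench. The lying base, top 50 mm above the bench, passes 6 mm under it
- stop_face (a point): middle of the steel stop's face, 31 mm above the bench, on the axis of the ejector; axes as the jig; with the base fully home its plain end (base_end) is at this point
- end_stop: the fixed dark steel block across the end of the jig, 64 wide, 40 high above the plate, 22 thick; its face at the jig's x = 0 is the hard stop; origin and axes as the jig
- plunger (a joint): how far (m) the sprung ejector is pushed back along the jig's +x: 0 when free, its round brass nose, 12 mm in diameter, standing 10 mm out of the stop face; 0.010 with the base home on the stop. It pushes back with about 4 N at first and 10 N at home; its red-tipped tail comes out behind the stop as it goes in
- finished: bystander: a finished plaster base, of the same shape as the bare one, with a metal stem and three dark leaves standing about 165 mm high on it; origin under its centre
- paint_jar: bystander: amber glass paint jar with red lid, 66 in diameter, 75 high; origin under its centre
- wire_reel: bystander: white plastic reel of green wire lying flat, 72 in diameter, 30 high; origin under its centre
There are look-alikes about, which are no part of the job. What is meant by the part that bears base_center is not brown, orange or turquoise, and is the larger of those in its own colour.

How it is judged:
By the outcome, as a careful person would: the job done as asked, in the order asked, and still so for the second after the job is handed in, while the arm keeps its last pose, push and grip.
It also fails if it takes over 48 s, if anything falls off the work surface, if the arm or the gripper's body presses on something with over 40 N, if the wrist force passes 120 N, or if a joint passes its speed limit or range.

### The arm

A 6-joint arm with a two-finger parallel gripper is mounted at the origin on the work surface. World frame = base frame: x ahead of the robot, y to its left, z up, the work surface at z = 0. Lengths are in m, angles in degrees, forces in N, time in s.
With the tool pointing down it reaches from about 0.375 to 0.9 m from the base axis. Payload 3.1 kg.
Tool frame: the origin (TCP) lies on the centre line of the jaws, within the pads' length; the fingertips stand 8 mm ahead of it and the grasp point (between the pads) lies 11 mm behind it (bot.tip_extent is the distance from the TCP to the fingertips, in m); z points along the fingers, y is the line along which they close (so a half turn about z gives the same grasp; the last joint's range is limited). The gripper opens to 87 mm and grips with 3 to 60 N. Pads are 19 mm wide; open, the fingers measure 117 mm over their backs; the gripper's body (75 mm by 190 mm) begins 51 mm behind the grasp point.
Start: joints at [60.762, 30.224, 82.088, -0, 67.689, -10.227], TCP at [0.204, 0.591, 0.231] pointing down, gripper open.
Joint ranges: [-176.69, 176.69], [-43.24, 126.21], [12.49, 139.97], [-82, 262], [0, 151.66], [-163.58, 163.58]. Speed limits (degrees/s): [159.86, 159.86, 180, 180, 180, 180].

### API

Orientations are given as a 3x3 rotation matrix whose columns are the frame's x, y, z axes.
In Python, from rig import bot, vision, workorder gives the robot as it stands.
- The arm moves only by the shell command python3 -m handwheel 'ROWS'. ROWS is JSON, a list of rows, each an object with "delta_rot": the turn, a rotation vector about the tool's x, y, z in rad, a list of three; "xyz": the shift along the tool's x, y, z in mm, a list of three; "hand": the closure, from -1 (fully open) to 1 (shut). A call has exactly 5 rows; each row is the pose to reach, as a shift and turn from the pose commanded when the call began, along the tool's axes at that moment; what a row does not reach only later rows make up. A row lasts 1/8 s, in which the tool goes at most 62.5 mm and 10.7 degrees, less where a joint would pass 70% of its speed; a pose out of reach is approached as far as the arm can. A call with a gripper value outside its range is refused whole. The fingers move at their own pace and stop on an object; the grip force is fixed at half the most. Time passes only in rows, so rows that repeat a pose let the fingers close, or fill a call up. It gives the time, the measured TCP pose, the force, the opening and the grip force at its end, in the units of the state.
- bot.read_state(): the state, without advancing time (a new reading comes with each control period).
- vision.capture(name): name is "side" or "top"; returns the picture (400x640x3 uint8, red, green, blue); there is no depth.
- vision.camera_model(name): a dict with "camera_matrix" (3x3 intrinsics, pixels), "camera_from_world" (4x4, takes a point from world to camera coordinates). Camera axes: x right, y up, looking along -z (the intrinsics and any distortion apply to the point x, -y, -z); pixel columns grow to the right and rows downward; lengths in m; the calibration is good to about 2 mm. A picture is of the moment at which its call begins. camera_model takes no time and is no camera call.
- workorder.hand_in(): hands the job in; it is judged then, once.
The state is a dict: "time_s": time; "joint_positions": joint angles; "qvel": joint speeds; "tau": joint torques, N m; "position": TCP position; "tcp_rot": TCP orientation; "force": force on the tool from outside, world axes, zero at the start; "moment": the same for the moment, N m; "opening": opening from 0.0 (shut) to 1.0 (fully open); "grasp_force": force on a finger pad.
Only numpy, scipy, OpenCV 4.12 (cv2) and the standard library are available. Lean on these libraries where they do the work, as an engineer would, in place of code of your own. Each camera call takes 0.05 s, during which the arm holds its last target. There are 200 camera calls.

## Working session

There is one attempt and no reset: what is moved stays moved. The work goes in short steps, Python scripts to look and compute and a shell command to move; the robot and the scene stay as the last step left them, time stands still between calls to the robot, and variables do not carry over. Pictures are saved under pics/ and viewed, at most 10 in all, crops included, and the job is handed in when it is done.

```bash
mkdir -p pics; ls
python3 - <<'E'
from rig import bot,vision
import cv2,numpy as np
for n in("side","top"):
    im=vision.capture(n);cv2.imwrite(f"pics/{n}0.png",im[:,:,::-1]);m=vision.camera_model(n);print({k:np.round(v,4).tolist() if not isinstance(v,str) else v for k,v in m.items()})
s=bot.read_state();print(s['time_s'],s['position'],np.round(s['tcp_rot'],3).tolist(),s['force'],s['opening'])
E
```

```text
pics
{'camera_matrix': [[360.8209, 0.0, 317.2424], [0.0, 360.8209, 199.0077], [0.0, 0.0, 1.0]], 'camera_from_world': [[0.9929, -0.1184, -0.0146, -0.5358], [0.0946, 0.7068, 0.701, -0.1438], [-0.0727, -0.6974, 0.713, -0.9754], [0.0, 0.0, 0.0, 1.0]]}
{'camera_matrix': [[363.8053, 0.0, 326.7412], [0.0, 363.8053, 198.9645], [0.0, 0.0, 1.0]], 'camera_from_world': [[-0.0053, -1.0, 0.0027, 0.0678], [0.9969, -0.0051, 0.0789, -0.5372], [-0.0789, 0.0031, 0.9969, -1.0065], [0.0, 0.0, 0.0, 1.0]]}
0.1 [0.20325561 0.59036259 0.22967889] [[-0.945, 0.326, -0.001], [0.326, 0.945, -0.002], [0.0, -0.002, -1.0]] [ 0.3975659   0.35377086 -0.6740189 ] 0.9987953738656886
```

View pics/side0.png

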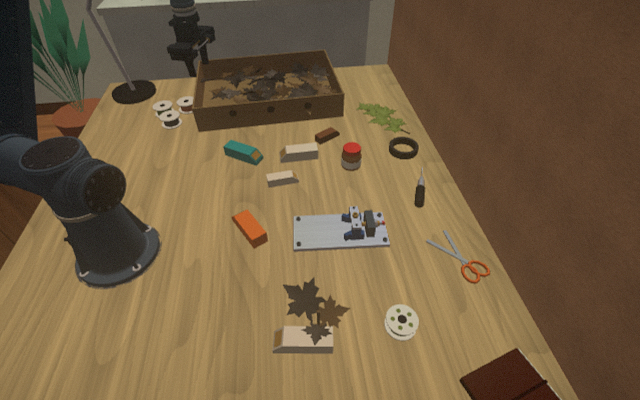

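View pics/top0.png

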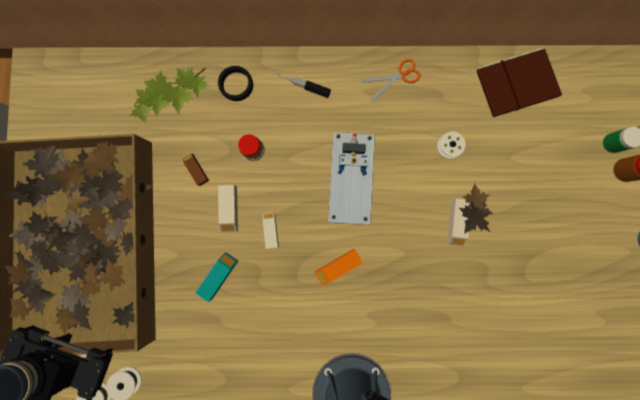

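The top view shows the bare base (larger cream block) at about (228,207), brass plate at its lower, robot-side end. The smaller cream look-alike is at (270,230). The jig is at (352,180) with its stop at the top, towards world +x. The side view shows the base at (300,152) and the jig at (341,231).

Run:
```python
import cv2,numpy as np
t=cv2.imread("pics/top0.png");s=cv2.imread("pics/side0.png")
def c(im,x,y,w,h,k): return cv2.resize(im[y:y+h,x:x+w],None,fx=k,fy=k,interpolation=cv2.INTER_CUBIC)
# top: jig, base ; side: base, jig
A=c(t,322,126,60,104,5);B=c(t,205,176,60,60,5);C=c(s,270,134,60,40,5);D=c(s,285,200,110,56,4)
o=np.zeros((600,800,3),np.uint8)
o[:520,:300]=A;o[:300,300:600]=B;o[300:500,300:600]=C
cv2.imwrite("pics/crop0.png",o); cv2.imwrite("pics/crop1.png",cv2.resize(D,None,fx=1.75,fy=1.75))
```

```text
(no output)
```

View pics/crop0.png

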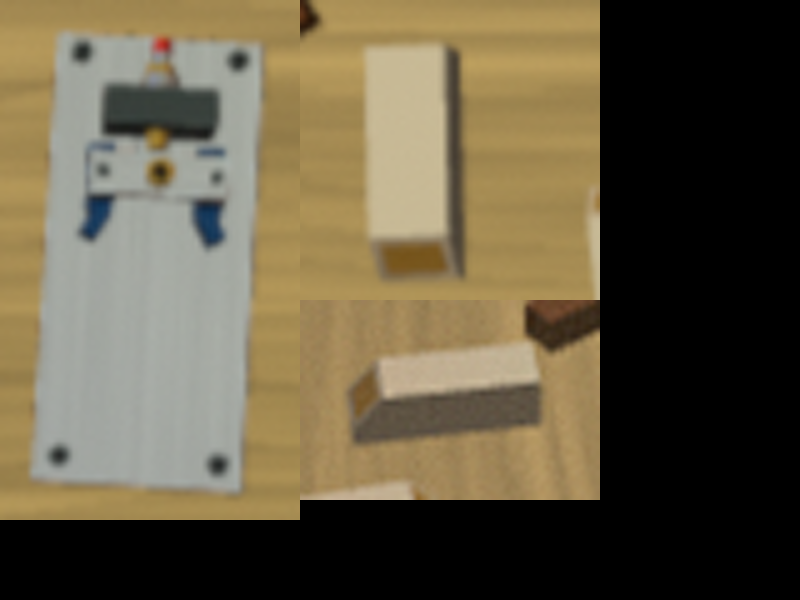

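View pics/crop1.png

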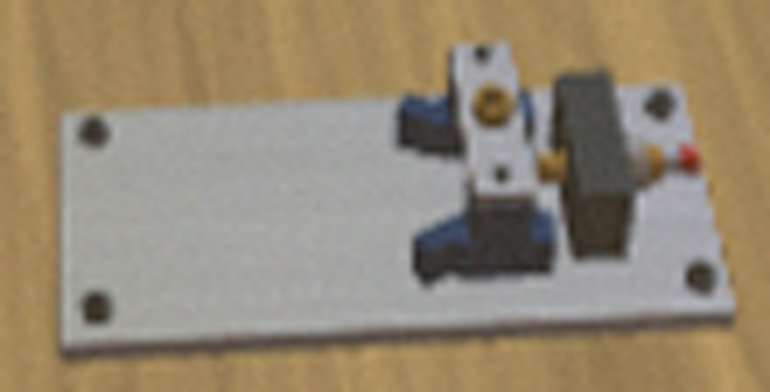

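```bash
cat > h.py <<'E'
from rig import bot,vision
import cv2,numpy as np
K=8
def cam(n):
    m=vision.camera_model(n);return np.array(m['camera_matrix']),np.array(m['camera_from_world'])
def ray(n,uv):
    k,T=cam(n);uv=np.atleast_2d(uv).astype(float)
    d=np.c_[(uv[:,0]-k[0,2])/k[0,0],-(uv[:,1]-k[1,2])/k[1,1],-np.ones(len(uv))]
    return -T[:3,:3].T@T[:3,3],d@T[:3,:3]
def onz(n,uv,z):
    c,d=ray(n,uv);return (c+d*((z-c[2])/d[:,2])[:,None])[:,:2]
def tri(a,b):
    (c1,d1),(c2,d2)=ray("top",a),ray("side",b);out=[]
    for u,v in zip(d1,d2):
        s=np.linalg.lstsq(np.c_[u,-v],c2-c1,rcond=None)[0]
        p,q=c1+u*s[0],c2+v*s[1];out.append(np.r_[(p+q)/2,np.linalg.norm(p-q)])
    return np.array(out)
def proj(n,P):
    k,T=cam(n);p=np.atleast_2d(P)@T[:3,:3].T+T[:3,3]
    return np.c_[k[0,0]*p[:,0]/-p[:,2]+k[0,2],k[1,1]*p[:,1]/p[:,2]+k[1,2]]
def contour(im,box,f,close=0):
    "largest blob of f(hsv) in box (x,y,w,h), subpixel by upsampling; pixel coords"
    x,y,w,h=box;u=cv2.resize(im[y:y+h,x:x+w],None,fx=K,fy=K,interpolation=cv2.INTER_CUBIC)
    m=f(cv2.cvtColor(u,cv2.COLOR_BGR2HSV).astype(int)).astype(np.uint8)
    m=cv2.morphologyEx(m,cv2.MORPH_OPEN,np.ones((9,9)))
    cs,_=cv2.findContours(m,cv2.RETR_EXTERNAL,cv2.CHAIN_APPROX_NONE)
    c=max(cs,key=cv2.contourArea)[:,0].astype(float)
    return (c+.5)/K-.5+[x,y]
def rect(p):
    (c,s,a)=cv2.minAreaRect((p*1000).astype(np.float32));return np.round(c,1),np.round(s,1),round(a,2)
E
python3 - <<'E'
from h import *
t=cv2.imread("pics/top0.png");s=cv2.imread("pics/side0.png")
h=cv2.cvtColor(t,cv2.COLOR_BGR2HSV);print("cream",h[200,227],h[215,225],"wood",h[200,215],h[190,240],"plate",h[200,350],"bev",h[227,228],'side',h[200,296-0])
hs=cv2.cvtColor(s,cv2.COLOR_BGR2HSV);print("cream",hs[150,300],"wood",hs[168,300],hs[140,290],"plate",hs[235,320],'front',hs[156,305])
cream=lambda q:(q[...,1]<95)&(q[...,2]>165)
for nm,im,box in(("top",t,(205,176,50,60)),("side",s,(270,134,60,40))):
    c=contour(im,box,cream);print(nm,'base bbox',c.min(0).round(1),c.max(0).round(1))
    e=cv2.approxPolyDP(c.astype(np.float32)[:,None],1.5,True)[:,0];print(e.round(1).tolist())
    print(rect(onz(nm,c,.038)))
plate=lambda q:(q[...,1]<50)&(q[...,2]>110)
for nm,im,box in(("top",t,(322,126,60,104)),("side",s,(285,200,110,56))):
    c=contour(im,box,plate);e=cv2.approxPolyDP(c.astype(np.float32)[:,None],2.5,True)[:,0];print(nm,e.round(1).tolist());print(rect(onz(nm,c,.012)))
E
```

```text
cream [ 22  64 199] [ 22  64 199] wood [ 21 128 158] [ 21 127 181] plate [ 54   8 167] bev [ 19 195 118] side [ 21 127 162]
cream [ 18  61 195] wood [ 19 115 159] [ 19 113 171] plate [  0   2 165] front [19 82 93]
top base bbox [217.4 184.3] [233.6 223.2]
[[232.8000030517578, 184.39999389648438], [217.60000610351562, 185.60000610351562], [218.3000030517578, 223.1999969482422], [233.60000610351562, 221.8000030517578]]
(array([524.5, 345.8]), array([107.4,  44.2]), 1.53)
side base bbox [285.3 141.8] [317.4 152.8]
[[317.3999938964844, 147.8000030517578], [315.29998779296875, 141.8000030517578], [285.29998779296875, 145.10000610351562], [286.70001220703125, 152.8000030517578], [314.8999938964844, 149.89999389648438]]
(array([526.7, 344.2]), array([107.3,  46. ]), 1.89)
top [[334.20001220703125, 132.1999969482422], [327.79998779296875, 220.6999969482422], [369.20001220703125, 223.89999389648438], [373.79998779296875, 135.3000030517578], [356.29998779296875, 134.1999969482422], [356.6000061035156, 141.10000610351562], [365.20001220703125, 144.3000030517578], [365.20001220703125, 150.600006
[... 644 characters left out ...]
60.20001220703125, 212.60000610351562], [360.1000061035156, 219.8000030517578], [358.8999938964844, 215.10000610351562], [352.1000061035156, 215.6999969482422], [353.8999938964844, 211.1999969482422], [358.70001220703125, 213.1999969482422], [356.8999938964844, 205.6999969482422], [349.20001220703125, 206.60000610351562], [350.6000061035156, 222.3000030517578], [341.6000061035156, 220.6999969482422], [341.70001220703125, 213.6999969482422], [300.6000061035156, 215.39999389648438], [298.70001220703125, 220.60000610351562], [296.3999938964844, 215.8000030517578], [293.20001220703125, 216.6999969482422], [293.3999938964844, 249.1999969482422]]
(array([602.2,   4.8]), array([148., 259.]), 86.08)
```

```bash
cat >> h.py <<'E'
def delta(target,yaw,s=None):
    "target TCP xyz (m), yaw of base/jig x axis (deg); tool x = minus that axis, z down -> rows"
    s=s or bot.read_state();R=np.array(s['tcp_rot']);a=np.radians(yaw)
    Rt=np.array([[-np.cos(a),-np.sin(a),0],[-np.sin(a),np.cos(a),0],[0,0,-1.]])
    from scipy.spatial.transform import Rotation as Ro
    print("xyz mm",(R.T@(np.array(target)-s['position'])*1000).round(1),"rot",Ro.from_matrix(R.T@Rt).as_rotvec().round(4),"t",s['time_s'])
E
python3 - <<'E'
from h import *
T=[[217.6,185.6],[232.8,184.4],[218.3,223.2],[233.6,221.8]]
print("base top corners xyz,gap",tri(T,[[315.3,141.8],[317.4,147.8],[285.3,145.1],[286.7,152.8]]).round(4).tolist())
print("plate corners",tri([[327.8,220.7],[369.2,223.9],[373.8,135.3]],[[293.2,216.7],[293.4,249.2],[389.3,242.1]]).round(4).tolist())
b=np.array([.5125,.3455]);a=np.radians(1.6);g=b-.020*np.array([np.cos(a),np.sin(a)]);print(g)
delta([g[0],g[1],.09],1.6);print(np.round(proj("top",[[.669,-.010,.052],[.669-.06,-.006,.012]]),1))
E
```

```text
base top corners xyz,gap [[0.5763, 0.3689, 0.0373, 0.0023], [0.5785, 0.3248, 0.0447, 0.0022], [0.4719, 0.3652, 0.0368, 0.0027], [0.4749, 0.3232, 0.0359, 0.0013]]
plate corners [[0.4766, 0.0622, 0.0045, 0.0001], [0.4678, -0.0557, 0.0062, 0.002], [0.7237, -0.0719, 0.0145, 0.0043]]
[0.4925078  0.34494157]
xyz mm [-353.5 -137.5  139.8] rot [-0.0018 -0.0007 -0.3597] t 0.1
[[353.6 150.6]
 [351.4 174.2]]
```

```bash
python3 -m handwheel '[{"delta_rot":[0,0,-0.18],"xyz":[-60,-24,15],"hand":-1},{"delta_rot":[0,0,-0.36],"xyz":[-118,-46,35],"hand":-1},{"delta_rot":[0,0,-0.36],"xyz":[-176,-69,55],"hand":-1},{"delta_rot":[0,0,-0.36],"xyz":[-234,-92,75],"hand":-1},{"delta_rot":[0,0,-0.36],"xyz":[-290,-114,95],"hand":-1}]'
python3 - <<'E'
from h import *
delta([.4925,.345,.09],1.6)
E
```

```text
time_s: 0.72
position: [0.4298, 0.3975, 0.1399]
tcp_rot: [[-1.0, -0.028, -0.0], [-0.028, 1.0, 0.0], [0.0, 0.0, -1.0]]
force: [-0.7, -0.2, -0.6]
opening: 1.003
grasp_force: 0.0
xyz mm [-61.2 -54.2  49.9] rot [ 0.     -0.0002  0.0004] t 0.725
```

```bash
python3 -m handwheel '[{"delta_rot":[0,0,0],"xyz":[-30,-27,20],"hand":-1},{"delta_rot":[0,0,0],"xyz":[-61,-54,40],"hand":-1},{"delta_rot":[0,0,0],"xyz":[-61,-54,50],"hand":-1},{"delta_rot":[0,0,0],"xyz":[-61,-54,50],"hand":-1},{"delta_rot":[0,0,0],"xyz":[-61,-54,50],"hand":-1}]'
python3 - <<'E'
from h import *
delta([.4925,.345,.012],1.6)
t=cv2.cvtColor(vision.capture("top"),cv2.COLOR_RGB2BGR);s=cv2.cvtColor(vision.capture("side"),cv2.COLOR_RGB2BGR)
o=np.hstack([cv2.resize(t[160:260,180:280],None,fx=4,fy=4),cv2.resize(s[100:200,240:340],None,fx=4,fy=4)]);cv2.imwrite("pics/hover.png",o)
E
```

```text
time_s: 1.35
position: [0.4903, 0.3475, 0.0911]
tcp_rot: [[-1.0, -0.03, -0.0], [-0.03, 1.0, 0.0], [0.0, 0.0, -1.0]]
force: [-0.4, 0.8, -1.0]
opening: 0.999
grasp_force: 0.0
xyz mm [-2.2 -2.5 79.1] rot [ 0.0002 -0.0002  0.0018] t 1.35
```

View pics/hover.png

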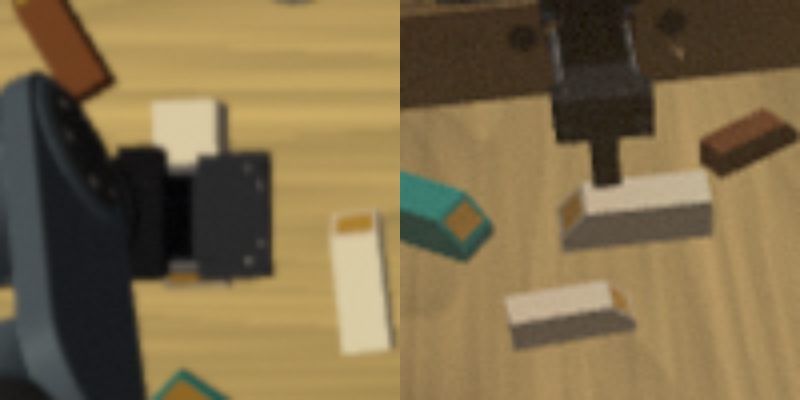

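The gripper hovers over the base, jaws either side of it (top crop at about (190,210)) and the near finger behind the bevel. Clear to descend.

```bash
python3 -m handwheel '[{"delta_rot":[0,0,0],"xyz":[0,0,35],"hand":-1},{"delta_rot":[0,0,0],"xyz":[0,0,65],"hand":-1},{"delta_rot":[0,0,0],"xyz":[0,0,78],"hand":-1},{"delta_rot":[0,0,0],"xyz":[0,0,78],"hand":-1},{"delta_rot":[0,0,0],"xyz":[0,0,78],"hand":-1}]'
python3 - <<'E'
from h import *
delta([.4925,.345,.012],1.6)
E
```

```text
time_s: 2.08
position: [0.4919, 0.3472, 0.0138]
tcp_rot: [[-1.0, -0.029, 0.002], [-0.029, 1.0, 0.001], [-0.002, 0.001, -1.0]]
force: [1.2, -0.3, 1.2]
opening: 0.999
grasp_force: 0.0
xyz mm [-0.5 -2.2  1.8] rot [0.0009 0.002  0.0006] t 2.075
```

```bash
python3 -m handwheel '[{"delta_rot":[0,0,0],"xyz":[0,-2,0],"hand":-0.5},{"delta_rot":[0,0,0],"xyz":[0,-2,1],"hand":-0.3},{"delta_rot":[0,0,0],"xyz":[0,-2,1],"hand":-0.15},{"delta_rot":[0,0,0],"xyz":[0,-2,1],"hand":-0.08},{"delta_rot":[0,0,0],"xyz":[0,-2,1],"hand":-0.05}]'; python3 -m handwheel '[{"delta_rot":[0,0,0],"xyz":[0,0,0],"hand":-0.03},{"delta_rot":[0,0,0],"xyz":[0,0,0],"hand":0},{"delta_rot":[0,0,0],"xyz":[0,0,0],"hand":0.03},{"delta_rot":[0,0,0],"xyz":[0,0,0],"hand":0.06},{"delta_rot":[0,0,0],"xyz":[0,0,0],"hand":0.1}]'
```

```text
time_s: 2.7
position: [0.4913, 0.3446, 0.0117]
tcp_rot: [[-1.0, -0.028, 0.0], [-0.028, 1.0, 0.0], [-0.0, 0.0, -1.0]]
force: [0.8, -0.3, 1.3]
opening: 0.557
grasp_force: 0.0
time_s: 3.32
position: [0.4911, 0.3444, 0.0117]
tcp_rot: [[-1.0, -0.028, -0.0], [-0.028, 1.0, -0.0], [0.0, -0.0, -1.0]]
force: [0.3, -0.2, 0.7]
opening: 0.505
grasp_force: 30.0
```

```bash
python3 -m handwheel '[{"delta_rot":[0,0,0],"xyz":[0,0,-8],"hand":0.2},{"delta_rot":[0,0,0],"xyz":[0,0,-30],"hand":0.2},{"delta_rot":[0,0,0],"xyz":[0,0,-60],"hand":0.2},{"delta_rot":[0,0,0],"xyz":[0,0,-80],"hand":0.2},{"delta_rot":[0,0,0],"xyz":[0,0,-85],"hand":0.2}]'
python3 - <<'E'
from h import *
a=np.radians(-3.76);u=np.array([np.cos(a),np.sin(a)]);o=np.array([.669,-.010]);g=o-.160*u;print(g)
delta([g[0],g[1],.097],-3.76)
E
```

```text
time_s: 3.95
position: [0.4919, 0.3451, 0.0983]
tcp_rot: [[-1.0, -0.028, 0.003], [-0.028, 1.0, 0.002], [-0.003, 0.001, -1.0]]
force: [0.3, -0.2, -2.4]
opening: 0.502
grasp_force: 30.0
[5.09344401e-01 4.92365995e-04]
xyz mm [  -7.7 -345.     0.8] rot [0.0016 0.0026 0.0939] t 3.95
```

```bash
python3 -m handwheel '[{"delta_rot":[0,0,0.02],"xyz":[-2,-20,0],"hand":0.2},{"delta_rot":[0,0,0.04],"xyz":[-4,-60,0],"hand":0.2},{"delta_rot":[0,0,0.06],"xyz":[-6,-110,0],"hand":0.2},{"delta_rot":[0,0,0.08],"xyz":[-7,-160,0],"hand":0.2},{"delta_rot":[0,0,0.094],"xyz":[-8,-210,0],"hand":0.2}]';  python3 - <<'E'
from h import *
delta([.5093,.0005,.097],-3.76)
E
```

```text
time_s: 4.58
position: [0.504, 0.1323, 0.0956]
tcp_rot: [[-0.998, 0.067, -0.003], [0.067, 0.998, -0.0], [0.002, -0.001, -1.0]]
force: [1.1, -0.4, -3.0]
opening: 0.502
grasp_force: 30.0
xyz mm [ -14.1 -131.1   -1.3] rot [-0.0006 -0.0025 -0.0015] t 4.575
```

```bash
python3 -m handwheel '[{"delta_rot":[0,0,0],"xyz":[-5,-45,0],"hand":0.2},{"delta_rot":[0,0,0],"xyz":[-10,-90,0],"hand":0.2},{"delta_rot":[0,0,0],"xyz":[-14,-120,0],"hand":0.2},{"delta_rot":[0,0,0],"xyz":[-14,-131,0],"hand":0.2},{"delta_rot":[0,0,0],"xyz":[-14,-131,0],"hand":0.2}]';  python3 - <<'E'
from h import *
delta([.5093,.0005,.097],-3.76)
t=cv2.cvtColor(vision.capture("top"),cv2.COLOR_RGB2BGR);s=cv2.cvtColor(vision.capture("side"),cv2.COLOR_RGB2BGR)
cv2.imwrite("pics/t1.png",t);cv2.imwrite("pics/s1.png",s)
o=np.hstack([cv2.resize(t[125:235,300:400],None,fx=4,fy=4),cv2.resize(s[150:260,285:385],None,fx=4,fy=4)]);cv2.imwrite("pics/c1.png",o)
E
```

```text
time_s: 5.2
position: [0.5096, 0.0027, 0.0961]
tcp_rot: [[-0.998, 0.068, -0.002], [0.068, 0.998, 0.001], [0.002, 0.0, -1.0]]
force: [-0.6, 0.1, -2.0]
opening: 0.507
grasp_force: 30.0
xyz mm [ 0.1 -2.2 -0.9] rot [ 0.0005 -0.002  -0.0023] t 5.2
```

View pics/c1.png

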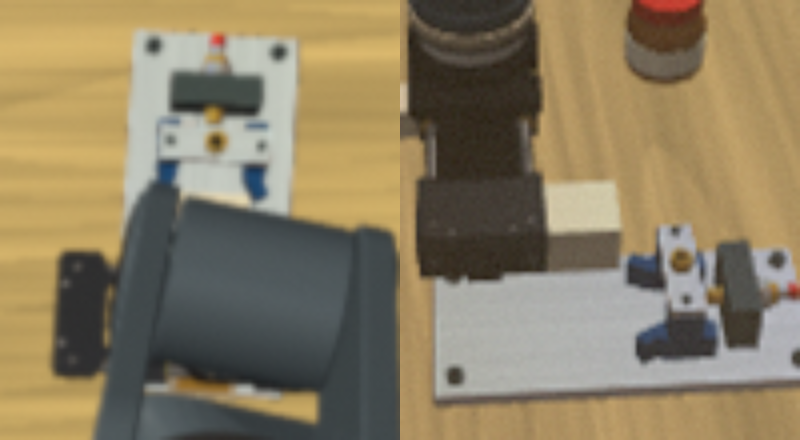

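The top view shows the arm covering most of the base, with its cream end just visible at crop (220,200), short of the fence mouth. The side view shows the base held level above the plate, clear of the fences. Lower it.

```bash
python3 -m handwheel '[{"delta_rot":[0,0,0],"xyz":[0,-2,25],"hand":0.2},{"delta_rot":[0,0,0],"xyz":[0,-2,50],"hand":0.2},{"delta_rot":[0,0,0],"xyz":[0,-2,62],"hand":0.2},{"delta_rot":[0,0,0],"xyz":[0,-2,66],"hand":0.2},{"delta_rot":[0,0,0],"xyz":[0,-2,66],"hand":0.2}]';  python3 - <<'E'
from h import *
delta([.5093,.0005,.024],-3.76)
t=cv2.cvtColor(vision.capture("top"),cv2.COLOR_RGB2BGR);s=cv2.cvtColor(vision.capture("side"),cv2.COLOR_RGB2BGR)
cv2.imwrite("pics/t2.png",t);cv2.imwrite("pics/s2.png",s)
o=np.hstack([cv2.resize(t[135:195,325:385],None,fx=7,fy=7,interpolation=cv2.INTER_CUBIC),cv2.resize(s[190:250,310:364],None,fx=7,fy=7,interpolation=cv2.INTER_CUBIC)]);cv2.imwrite("pics/c2.png",o)
E
```

```text
time_s: 5.92
position: [0.5106, 0.0016, 0.0309]
tcp_rot: [[-0.998, 0.065, 0.0], [0.065, 0.998, -0.0], [-0.0, -0.0, -1.0]]
force: [-0.5, -0.5, -2.1]
opening: 0.505
grasp_force: 30.0
xyz mm [ 1.2 -1.2  6.9] rot [-0.0001  0.0004  0.0005] t 5.925
```

View pics/c2.png

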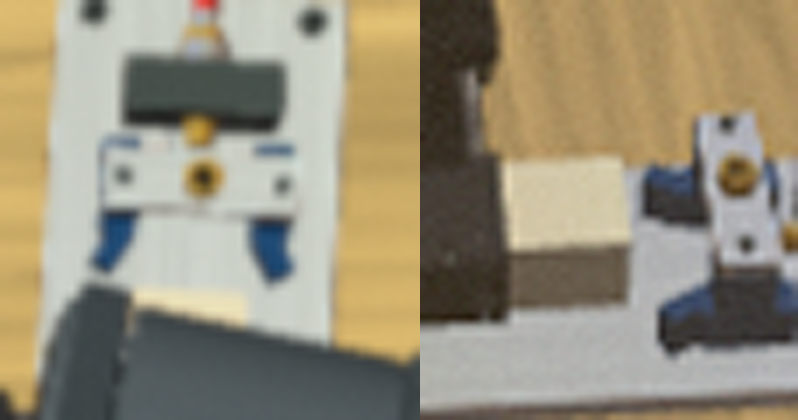

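Run:
```python
from h import *
t=cv2.imread("pics/t2.png")
a=np.radians(-3.76);u=np.array([np.cos(a),np.sin(a)]);v=np.array([-u[1],u[0]]);o=np.array([.669,-.010])
def loc(n,uv,z): d=onz(n,uv,z)-o;return (np.c_[d@u,d@v]*1000).round(1)
cr=lambda c:(np.array(c,float)+.5)/7-.5+[325,135]
c=contour(t,(325,135,60,60),lambda q:(q[...,1]>40)&(q[...,1]<100)&(q[...,2]>190)&(q[...,0]>12)&(q[...,0]<35)&(np.arange(480)[:,None]>250)) 
l=loc("top",c,.057);print("base end: x max",l[:,0].max(),"y",l[:,1].min(),l[:,1].max(),"n",len(c))
for x in(-70,-71,-72,-73): 
    k=l[abs(l[:,0]-x)<.5];print(x,k[:,1].min() if len(k) else 0,k[:,1].max() if len(k) else 0)
print("by eye base end L/R",loc("top",cr([[133,292],[248,292]]),.057).tolist())
print("stop L/R back edge",loc("top",cr([[127,57],[287,66]]),.052).tolist())
print("bush",loc("top",cr([[203,180]]),.074).tolist())
from functools import reduce
u8=cv2.resize(t[135:195,325:385],None,fx=8,fy=8,interpolation=cv2.INTER_CUBIC)
q=cv2.cvtColor(u8,cv2.COLOR_BGR2HSV).astype(int);m=((q[...,0]>95)&(q[...,0]<125)&(q[...,1]>110)&(q[...,2]>55)).astype(np.uint8)
cs,_=cv2.findContours(m,cv2.RETR_EXTERNAL,cv2.CHAIN_APPROX_NONE)
for k in cs:
    if cv2.contourArea(k)>1500:
        l=loc("top",(k[:,0]+.5)/8-.5+[325,135],.034)
        print("fence x",l[:,0].min(),l[:,0].max(),[(x,l[abs(l[:,0]-x)<.5][:,1].min(),l[abs(l[:,0]-x)<.5][:,1].max()) for x in(-56,-52,-48,-46,-44) if (abs(l[:,0]-x)<.5).any()])
p=bot.read_state()['position'];print("tcp in jig",np.r_[(p[:2]-o)@u,(p[:2]-o)@v]*1000)
```

```text
base end: x max -72.6 y -20.2 22.9 n 283
-70 0 0
-71 0 0
-72 0 0
-73 -17.6 22.6
by eye base end L/R [[-74.0, 23.9], [-71.2, -21.1]]
stop L/R back edge [[20.3, 31.4], [20.6, -32.1]]
bush [[-31.3, 0.1]]
fence x -60.6 -39.7 [(-56, np.float64(-38.4), np.float64(-28.9)), (-52, np.float64(-36.4), np.float64(-26.6)), (-48, np.float64(-35.5), np.float64(-25.0)), (-46, np.float64(-35.8), np.float64(-24.9)), (-44, np.float64(-36.0), np.float64(-24.4))]
tcp in jig [-158.47723128    0.90375312]
```

The fences, bush and stop confirm the jig axis to within 0.5 mm. The base sits about 1.2 mm to +y, its end 73 mm before the stop.

```bash
python3 -m handwheel '[{"delta_rot":[0,0,0],"xyz":[0,-1.2,3],"hand":0.2},{"delta_rot":[0,0,0],"xyz":[0,-1.2,5],"hand":0.2},{"delta_rot":[0,0,0],"xyz":[0,-1.2,6],"hand":0.2},{"delta_rot":[0,0,0],"xyz":[0,-1.2,6.7],"hand":0.2},{"delta_rot":[0,0,0],"xyz":[0,-1.2,7.2],"hand":0.2}]'
```

```text
time_s: 6.65
position: [0.5103, 0.0, 0.0236]
tcp_rot: [[-0.998, 0.066, -0.0], [0.066, 0.998, -0.0], [0.0, -0.0, -1.0]]
force: [-0.6, -0.2, 3.0]
opening: 0.502
grasp_force: 30.0
```

```bash
python3 -m handwheel '[{"delta_rot":[0,0,0],"xyz":[-4,0,0],"hand":0.2},{"delta_rot":[0,0,0],"xyz":[-9,0,0],"hand":0.2},{"delta_rot":[0,0,0],"xyz":[-14,0,0],"hand":0.2},{"delta_rot":[0,0,0],"xyz":[-18,0,0],"hand":0.2},{"delta_rot":[0,0,0],"xyz":[-21,0,0],"hand":0.2}]'; python3 -m handwheel '[{"delta_rot":[0,0,0],"xyz":[-2,0,0],"hand":0.2},{"delta_rot":[0,0,0],"xyz":[-4,0,0],"hand":0.2},{"delta_rot":[0,0,0],"xyz":[-6,0,0],"hand":0.2},{"delta_rot":[0,0,0],"xyz":[-8,0,0],"hand":0.2},{"delta_rot":[0,0,0],"xyz":[-10,0,0],"hand":0.2}]'
```

```text
time_s: 7.28
position: [0.5311, -0.0013, 0.0236]
tcp_rot: [[-0.998, 0.066, -0.001], [0.066, 0.998, 0.0], [0.001, 0.0, -1.0]]
force: [-3.1, -0.2, 3.5]
opening: 0.502
grasp_force: 30.0
time_s: 7.9
position: [0.5409, -0.0019, 0.0236]
tcp_rot: [[-0.998, 0.066, -0.001], [0.066, 0.998, 0.0], [0.001, 0.0, -1.0]]
force: [-3.6, 0.3, 5.5]
opening: 0.502
grasp_force: 30.0
```

```bash
python3 -m handwheel '[{"delta_rot":[0,0,0],"xyz":[-4,0,-0.1],"hand":0.2},{"delta_rot":[0,0,0],"xyz":[-8,0,-0.2],"hand":0.2},{"delta_rot":[0,0,0],"xyz":[-12,0,-0.2],"hand":0.2},{"delta_rot":[0,0,0],"xyz":[-16,0,-0.2],"hand":0.2},{"delta_rot":[0,0,0],"xyz":[-20,0,-0.2],"hand":0.2}]'; python3 -m handwheel '[{"delta_rot":[0,0,0],"xyz":[-2,0,0],"hand":0.2},{"delta_rot":[0,0,0],"xyz":[-4,0,0],"hand":0.2},{"delta_rot":[0,0,0],"xyz":[-6,0,0],"hand":0.2},{"delta_rot":[0,0,0],"xyz":[-8,0,0],"hand":0.2},{"delta_rot":[0,0,0],"xyz":[-10,0,0],"hand":0.2}]'
```

```text
time_s: 8.52
position: [0.5616, -0.0034, 0.0236]
tcp_rot: [[-0.998, 0.066, 0.0], [0.066, 0.998, -0.0], [-0.0, -0.0, -1.0]]
force: [-2.1, -0.3, 1.6]
opening: 0.501
grasp_force: 30.0
time_s: 9.15
position: [0.5714, -0.004, 0.0236]
tcp_rot: [[-0.998, 0.066, 0.0], [0.066, 0.998, -0.0], [-0.0, -0.0, -1.0]]
force: [-0.5, -0.5, -0.7]
opening: 0.504
grasp_force: 30.0
```

```bash
python3 -m handwheel '[{"delta_rot":[0,0,0],"xyz":[-1,0,0.2],"hand":0.2},{"delta_rot":[0,0,0],"xyz":[-2,0,0.2],"hand":0.2},{"delta_rot":[0,0,0],"xyz":[-3,0,0.2],"hand":0.2},{"delta_rot":[0,0,0],"xyz":[-4,0,0.2],"hand":0.2},{"delta_rot":[0,0,0],"xyz":[-5,0,0.2],"hand":0.2}]'; python3 -m handwheel '[{"delta_rot":[0,0,0],"xyz":[-0.6,0,0],"hand":0.2},{"delta_rot":[0,0,0],"xyz":[-1.2,0,0],"hand":0.2},{"delta_rot":[0,0,0],"xyz":[-1.8,0,0],"hand":0.2},{"delta_rot":[0,0,0],"xyz":[-2.4,0,0],"hand":0.2},{"delta_rot":[0,0,0],"xyz":[-3,0,0],"hand":0.2}]'
```

```text
time_s: 9.78
position: [0.5731, -0.004, 0.0236]
tcp_rot: [[-0.998, 0.065, -0.007], [0.065, 0.998, 0.001], [0.007, 0.0, -1.0]]
force: [-10.0, -1.9, 8.2]
opening: 0.505
grasp_force: 30.0
time_s: 10.4
position: [0.5743, -0.004, 0.0236]
tcp_rot: [[-0.998, 0.065, -0.01], [0.065, 0.998, 0.001], [0.01, 0.001, -1.0]]
force: [-11.3, -0.9, 9.9]
opening: 0.501
grasp_force: 30.0
```

```bash
python3 -m handwheel '[{"delta_rot":[0,0,0],"xyz":[0,0,-0.15],"hand":0.2},{"delta_rot":[0,0,0],"xyz":[0,0,-0.3],"hand":0.2},{"delta_rot":[0,0,0],"xyz":[-0.7,0,-0.3],"hand":0.2},{"delta_rot":[0,0,0],"xyz":[-1.4,0,-0.3],"hand":0.2},{"delta_rot":[0,0,0],"xyz":[-2,0,-0.3],"hand":0.2}]'
python3 - <<'E'
from h import *
s=bot.read_state();print(s['moment'],s['position'])
E
```

```text
time_s: 11.02
position: [0.5758, -0.004, 0.0236]
tcp_rot: [[-0.998, 0.066, -0.011], [0.066, 0.998, 0.001], [0.011, 0.001, -1.0]]
force: [-11.4, -1.4, 9.9]
opening: 0.503
grasp_force: 30.0
[-0.24382355  1.62007748 -0.14369661] [ 0.5757962  -0.00400247  0.02360666]
```

```bash
python3 -m handwheel '[{"delta_rot":[0,0,0],"xyz":[-0.5,0,-0.3],"hand":0.2},{"delta_rot":[0,0,0],"xyz":[-1,0,-0.6],"hand":0.2},{"delta_rot":[0,0,0],"xyz":[-1.5,0,-0.6],"hand":0.2},{"delta_rot":[0,0,0],"xyz":[-2,0,-0.6],"hand":0.2},{"delta_rot":[0,0,0],"xyz":[-2.5,0,-0.6],"hand":0.2}]'; python3 -m handwheel '[{"delta_rot":[0,0,0],"xyz":[-0.5,0,0],"hand":0.2},{"delta_rot":[0,0,0],"xyz":[-1,0,0],"hand":0.2},{"delta_rot":[0,0,0],"xyz":[-1.5,0,0],"hand":0.2},{"delta_rot":[0,0,0],"xyz":[-2,0,0],"hand":0.2},{"delta_rot":[0,0,0],"xyz":[-2.5,0,0],"hand":0.2}]'
```

```text
time_s: 11.65
position: [0.5779, -0.0041, 0.0236]
tcp_rot: [[-0.998, 0.066, -0.012], [0.066, 0.998, 0.002], [0.012, 0.001, -1.0]]
force: [-10.1, -2.0, 5.8]
opening: 0.504
grasp_force: 30.0
time_s: 12.28
position: [0.5793, -0.0041, 0.0236]
tcp_rot: [[-0.998, 0.066, -0.015], [0.065, 0.998, 0.002], [0.015, 0.001, -1.0]]
force: [-12.0, -0.6, 7.6]
opening: 0.503
grasp_force: 30.0
```

```bash
python3 -m handwheel '[{"delta_rot":[0,-0.004,0],"xyz":[-0.5,0,0],"hand":0.2},{"delta_rot":[0,-0.008,0],"xyz":[-1,0,0],"hand":0.2},{"delta_rot":[0,-0.012,0],"xyz":[-1.5,0,0],"hand":0.2},{"delta_rot":[0,-0.015,0],"xyz":[-2,0,0],"hand":0.2},{"delta_rot":[0,-0.015,0],"xyz":[-2.5,0,0],"hand":0.2}]'
python3 - <<'E'
from h import *
s=cv2.cvtColor(vision.capture("side"),cv2.COLOR_RGB2BGR);t=cv2.cvtColor(vision.capture("top"),cv2.COLOR_RGB2BGR)
o=np.hstack([cv2.resize(t[130:190,325:381],None,fx=7,fy=7,interpolation=cv2.INTER_CUBIC),cv2.resize(s[195:255,340:396],None,fx=7,fy=7,interpolation=cv2.INTER_CUBIC)]);cv2.imwrite("pics/c3.png",o)
E
```

```text
time_s: 12.9
position: [0.5795, -0.0041, 0.0236]
tcp_rot: [[-0.998, 0.065, -0.005], [0.065, 0.998, 0.001], [0.005, 0.001, -1.0]]
force: [-15.3, -1.7, 11.7]
opening: 0.501
grasp_force: 30.0
```

View pics/c3.png

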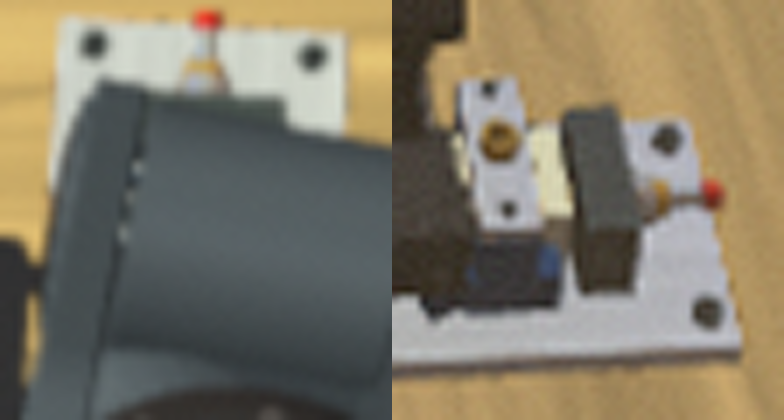

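The side view shows the base's cream end under the bridge, near the stop, with the red tail out at crop (713,193), about 2.6 px (6–7 mm) further than before. It is not home yet, and the downforce should be eased.

```bash
python3 -m handwheel '[{"delta_rot":[0,0,0],"xyz":[0,0,-0.4],"hand":0.2},{"delta_rot":[0,0,0],"xyz":[-0.5,0,-0.8],"hand":0.2},{"delta_rot":[0,0,0],"xyz":[-1,0,-0.8],"hand":0.2},{"delta_rot":[0,0,0],"xyz":[-1.5,0,-0.8],"hand":0.2},{"delta_rot":[0,0,0],"xyz":[-2,0,-0.8],"hand":0.2}]'; python3 -m handwheel '[{"delta_rot":[0,0,0],"xyz":[-0.5,0,0],"hand":0.2},{"delta_rot":[0,0,0],"xyz":[-1,0,0],"hand":0.2},{"delta_rot":[0,0,0],"xyz":[-1.5,0,0],"hand":0.2},{"delta_rot":[0,0,0],"xyz":[-2,0,0],"hand":0.2},{"delta_rot":[0,0,0],"xyz":[-2,0,0],"hand":0.2}]'
```

```text
time_s: 13.62
position: [0.5816, -0.0042, 0.0236]
tcp_rot: [[-0.998, 0.066, -0.005], [0.066, 0.998, 0.002], [0.005, 0.001, -1.0]]
force: [-13.6, -1.5, 5.7]
opening: 0.503
grasp_force: 30.0
time_s: 14.25
position: [0.583, -0.0043, 0.0236]
tcp_rot: [[-0.998, 0.066, -0.006], [0.066, 0.998, 0.002], [0.006, 0.001, -1.0]]
force: [-14.9, -1.6, 6.6]
opening: 0.5
grasp_force: 30.0
```

```bash
python3 -m handwheel '[{"delta_rot":[0,0,0],"xyz":[-0.3,0,-0.3],"hand":0.2},{"delta_rot":[0,0,0],"xyz":[-0.6,0,-0.3],"hand":0.2},{"delta_rot":[0,0,0],"xyz":[-0.9,0,-0.3],"hand":0.2},{"delta_rot":[0,0,0],"xyz":[-1.2,0,-0.3],"hand":0.2},{"delta_rot":[0,0,0],"xyz":[-1.5,0,-0.3],"hand":0.2}]'; python3 -m handwheel '[{"delta_rot":[0,0,0],"xyz":[-0.3,0,0],"hand":0.2},{"delta_rot":[0,0,0],"xyz":[-0.6,0,0],"hand":0.2},{"delta_rot":[0,0,0],"xyz":[-0.9,0,0],"hand":0.2},{"delta_rot":[0,0,0],"xyz":[-1.2,0,0],"hand":0.2},{"delta_rot":[0,0,0],"xyz":[-1.5,0,0],"hand":0.2}]'
```

```text
time_s: 14.88
position: [0.5832, -0.0043, 0.0236]
tcp_rot: [[-0.998, 0.066, -0.009], [0.066, 0.998, 0.002], [0.009, 0.001, -1.0]]
force: [-16.8, -2.7, 7.7]
opening: 0.503
grasp_force: 30.0
time_s: 15.5
position: [0.5831, -0.0043, 0.0236]
tcp_rot: [[-0.998, 0.065, -0.012], [0.065, 0.998, 0.002], [0.012, 0.002, -1.0]]
force: [-19.1, -3.7, 9.2]
opening: 0.505
grasp_force: 30.0
```

```bash
python3 -m handwheel '[{"delta_rot":[0,0,0],"xyz":[0,0,-0.3],"hand":0.2},{"delta_rot":[0,-0.004,0],"xyz":[-0.3,0,-0.6],"hand":0.2},{"delta_rot":[0,-0.006,0],"xyz":[-0.6,0,-0.8],"hand":0.2},{"delta_rot":[0,-0.006,0],"xyz":[-1,0,-0.8],"hand":0.2},{"delta_rot":[0,-0.006,0],"xyz":[-1,0,-0.8],"hand":0.2}]'
python3 - <<'E'
from h import *
s=cv2.cvtColor(vision.capture("side"),cv2.COLOR_RGB2BGR);t=cv2.cvtColor(vision.capture("top"),cv2.COLOR_RGB2BGR)
o=np.hstack([cv2.resize(t[130:190,325:381],None,fx=7,fy=7,interpolation=cv2.INTER_CUBIC),cv2.resize(s[195:255,340:396],None,fx=7,fy=7,interpolation=cv2.INTER_CUBIC)]);cv2.imwrite("pics/c4.png",o)
for n,a,b,box in(("top","top0",t,(345,125,20,16)),("side","side0",s,(375,214,20,16))):
    c=[contour(i,box,lambda q:((q[...,0]<8)|(q[...,0]>172))&(q[...,1]>150)&(q[...,2]>90)).mean(0) for i in(cv2.imread(f"pics/{a}.png"),b)]
    p=onz(n,c,.031);print(n,"tail moved mm",np.linalg.norm(p[1]-p[0])*1000)
s=bot.read_state();print(s['force'],s['moment'],s['position'],s['grasp_force'])
E
```

```text
time_s: 16.12
position: [0.5831, -0.0043, 0.0236]
tcp_rot: [[-0.998, 0.065, -0.008], [0.065, 0.998, 0.002], [0.008, 0.002, -1.0]]
force: [-18.6, -2.8, 5.3]
opening: 0.502
grasp_force: 30.0
top tail moved mm 9.32342398553825
side tail moved mm 9.848009063771883
[-18.94383935  -4.2680136    5.55714855] [-0.63265656  3.29822513 -0.31858189] [ 0.58317616 -0.00432774  0.02362978] 30.022304872982204
```

View pics/c4.png

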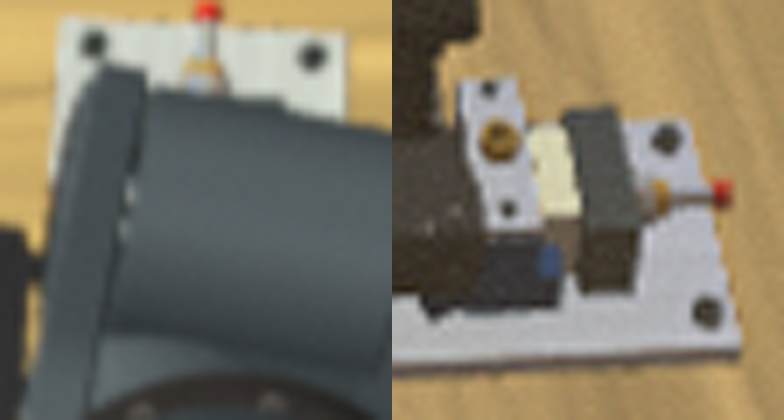

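The side view shows the base end touching the stop with no gap at crop (580,180), and the tail out at (722,193), 9.3–9.8 mm of travel. It is home. A side force of about 4 N remains against the +y fence, so ease it with a small shift.

```bash
python3 -m handwheel '[{"delta_rot":[0,0,0],"xyz":[0,-0.2,0],"hand":0.2},{"delta_rot":[0,0,0],"xyz":[0,-0.4,-0.2],"hand":0.2},{"delta_rot":[0,0,0],"xyz":[0,-0.6,-0.2],"hand":0.2},{"delta_rot":[0,0,0],"xyz":[0,-0.6,-0.2],"hand":0.2},{"delta_rot":[0,0,0],"xyz":[0,-0.6,-0.2],"hand":0.2}]'
python3 - <<'E'
from h import *
s=bot.read_state();print(s['force'],s['moment'],s['position'],np.degrees(np.arctan2(s['tcp_rot'][1][0],s['tcp_rot'][0][0])))
E
```

```text
time_s: 16.85
position: [0.5832, -0.0043, 0.0236]
tcp_rot: [[-0.998, 0.065, -0.008], [0.065, 0.998, 0.003], [0.008, 0.002, -1.0]]
force: [-18.5, -1.7, 4.5]
opening: 0.502
grasp_force: 30.0
[-18.46066018  -1.68933049   4.49865752] [-0.38511175  3.21222095 -0.36043117] [ 0.5831674  -0.00433532  0.02362192] 176.2480291082096
```

```bash
python3 -m handwheel '[{"delta_rot":[0,0,0],"xyz":[0,-0.3,0],"hand":0.2},{"delta_rot":[0,0,0],"xyz":[0,-0.6,0],"hand":0.2},{"delta_rot":[0,0,0],"xyz":[0,-0.9,0],"hand":0.2},{"delta_rot":[0,0,0],"xyz":[0,-0.9,0],"hand":0.2},{"delta_rot":[0,0,0],"xyz":[0,-0.9,0],"hand":0.2}]'
python3 - <<'E'
from h import *
s=bot.read_state();print(s['force'],s['moment'],s['position'],s['grasp_force'])
t,sd=(cv2.cvtColor(vision.capture(n),cv2.COLOR_RGB2BGR) for n in("top","side"))
for n,a,b,box in(("top","top0",t,(345,125,20,16)),("side","side0",sd,(375,214,20,16))):
    c=[contour(i,box,lambda q:((q[...,0]<8)|(q[...,0]>172))&(q[...,1]>150)&(q[...,2]>90)).mean(0) for i in(cv2.imread(f"pics/{a}.png"),b)]
    p=onz(n,c,.031);print(n,"tail moved mm",np.linalg.norm(p[1]-p[0])*1000)
s=bot.read_state();print(s['force'],s['position'])
E
```

```text
time_s: 17.48
position: [0.5832, -0.0044, 0.0236]
tcp_rot: [[-0.998, 0.065, -0.008], [0.065, 0.998, 0.004], [0.008, 0.003, -1.0]]
force: [-17.6, 2.1, 5.0]
opening: 0.504
grasp_force: 30.0
[-17.55205279   2.12365526   4.96432525] [-2.77197132e-03  3.09070027e+00 -1.76488661e-01] [ 0.58315523 -0.00441812  0.0236313 ] 30.01147661358118
top tail moved mm 9.329151732117175
side tail moved mm 9.911188668566716
[-18.46197754   0.95879758   4.06965309] [ 0.58316531 -0.00442454  0.02364797]
```

Lateral load is now near zero and the base is home: about 18 N push, 30 N grip, stable. Handing in.

```bash
python3 -c "
from rig import workorder
print(workorder.hand_in())"
```

```text
the job is handed in; nothing more can be done
None
```

The bare base lies flat on the jig, home against the steel stop and still held there with a 30 N grip and about 18 N of push (ejector included). The job was handed in at about 17.6 s; no verdict came back, and I did not take a final look at the finished base, jar and reel, though the arm never went near them.

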